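# Raise the vial block with its cam ejector and hold it up

### The job

One of the two blocks in the dry-block heater is loaded with vials. Swing up the ejector lever on that block's side until its cam is at the very top of its lift (lever upright, block standing as high out of its bay as it goes) and finish while still holding the lever there, so that a colleague can take hold of the block. The lever springs back if let go; leave the other lever, the blocks themselves and the other things on the bench alone.

Things in the scene. Friction and masses are not known exactly. Their poses are not given: they have to be found in the camera images.
- heater: White twin dry-block heater, fixed: 240 mm deep (x -130 to +110), 260 wide (y), 100 high. Origin: on the bench, midway between its two bays. x from its sloping control panel (robot's side) to its rear, y to its left, z up. Bays 101 x 82 mm at y = +53 (left) and -53 mm (right) hold one block each. Each bay's ejector lever is on the outer side face of its own side (left +y, right -y).
- block_vials: Aluminium block loaded with vials: 95 x 76 x 50 mm, about 0.7 kg, twelve capped glass vials standing in it, their tops 26 mm above its top face. Origin: centre of its underside, z up. It starts in the left or the right bay, underside 65 mm above the bench, its top face 15 mm above the heater's top.
- block_empty: A block of the same size without vials (twelve empty holes in its top), seated in the other bay in the same way. Origin: centre of its underside.
- lever_left (a joint): Angle of the left ejector lever about the heater's y axis. 0: at rest, pointing to heater -x (to the robot), 15 degrees above level; grows as it swings up and back. 1.309 rad: lever upright, top of the cam's lift, left block raised 16 mm. Beyond, the block sinks again, to a stop at 1.91. Spring and block pull it back to rest: 2 to 4 N at the grip; let go, it swings back.
- lever_left_grip (a point): Centre of the left lever's grip: black round bar, diameter 18, length 52 mm, axis along heater y, standing out sideways from the lever's end. Runs on a circle of radius 120 mm about lever_left_hub: at rest 67 mm above the bench, 116 mm before the hub; at the top 156 mm up, straight above it. The flat lever arm is 29 mm from this point, towards the heater. Orientation turns with the lever.
- lever_left_hub (a point): Point on the left lever's turning axis, level along it with the grip's middle: 36 mm above the bench, at +179 mm along the heater's y. Fixed to the heater, axes as the heater's.
- bay_left (a point): Centre of the left bay's carrier plate when fully down, 65 mm above the bench, +53 mm along the heater's y. Fixed to the heater. The block in this bay is directly over it.
- lever_right (a joint): Angle of the right ejector lever about the heater's y axis. 0: at rest, pointing to heater -x (to the robot), 15 degrees above level; grows as it swings up and back. 1.309 rad: lever upright, top of the cam's lift, right block raised 16 mm. Beyond, the block sinks again, to a stop at 1.91. Spring and block pull it back to rest: 2 to 4 N at the grip; let go, it swings back.
- lever_right_grip (a point): Centre of the right lever's grip: black round bar, diameter 18, length 52 mm, axis along heater y, standing out sideways from the lever's end. Runs on a circle of radius 120 mm about lever_right_hub: at rest 67 mm above the bench, 116 mm before the hub; at the top 156 mm up, straight above it. The flat lever arm is 29 mm from this point, towards the heater. Orientation turns with the lever.
- lever_right_hub (a point): Point on the right lever's turning axis, level along it with the grip's middle: 36 mm above the bench, at -179 mm along the heater's y. Fixed to the heater, axes as the heater's.
- bay_right (a point): Centre of the right bay's carrier plate when fully down, 65 mm above the bench, -53 mm along the heater's y. Fixed to the heater. The block in this bay is directly over it.
- beaker: A clear glass beaker, 70 mm across, 95 mm high, beside the heater. Not part of the job. Origin: centre of its underside.
- reagent_bottle: An amber glass bottle, 72 mm across, 150 mm high, beside the heater. Not part of the job. Origin: centre of its underside.
- cap_jar: A white plastic jar with a grey lid, 54 mm across, 55 mm high, in front of the heater. Not part of the job. Origin: centre of its underside.
- tweezers: Steel tweezers, 120 mm long, lying on the heater's rear deck. Not part of the job. Origin: near its middle, on its underside.
- crimp_vial: A single crimped glass vial, 23 mm across, 74 mm high, standing beside the heater. Not part of the job. Origin: centre of its underside.
- screwdriver: A screwdriver, 170 mm long, lying on the bench at the heater's right. Not part of the job. Origin: near its middle, on its underside.
Mind the look-alikes: they are no part of the job. What is shaped like the block_empty but blue or green is not meant.

How it is judged (in metres and radians):
At the end, for the whole second after the job is handed in: The fingers hold the lever of the loaded block's side (over 0.5 N), still, within 10 degrees (0.18 rad) of upright; that block stands level in its bay, raised at least 15 mm, untouched by the robot; the other lever is at rest (below 0.1 rad) and the empty block is down (within 3 mm) (((horizontal distance between block_vials and bay_left below 0.02 m and value of joint lever_left between 1.129 and 1.489 rad and velocity of joint lever_left between -0.1 and 0.1 rad/s and contact force between the fingers and lever_left above 0.5 N and value of joint lever_right below 0.1 rad) or (horizontal distance between block_vials and bay_right below 0.02 m and value of joint lever_right between 1.129 and 1.489 rad and velocity of joint lever_right between -0.1 and 0.1 rad/s and contact force between the fingers and lever_right above 0.5 N and value of joint lever_left below 0.1 rad)) and z of block_vials in the frame of heater above 0.08 m and z of block_empty in the frame of heater below 0.068 m and angle between block_vials's own z axis and vertical below 0.06 rad and linear speed of block_vials below 0.02 m/s and contact force between each of the arm, the fingers and block_vials below 0.3 N); the arm keeps its last pose, push and grip.
It fails at once if the empty block is lifted (z of block_empty in the frame of heater above 0.071 m).
It fails at once if the robot bears on one of the blocks (contact force between any of the arm, the fingers and block_vials above 3 N or contact force between any of the arm, the fingers and block_empty above 3 N).
It fails at once if one of the other things on the bench is pushed more than 40 mm or knocked over (distance of any of beaker, reagent_bottle, cap_jar, tweezers, crimp_vial, screwdriver from where it was at the start of the episode above 0.04 m or angle between any of beaker, reagent_bottle, cap_jar, crimp_vial's own z axis and vertical above 0.5 rad).
It also fails if it takes over 32 s, if anything falls off the work surface, if the arm or the gripper's body presses on something with over 40 N, if the wrist force passes 120 N, or if a joint passes its speed limit or range.

### The arm

A 6-joint arm with a two-finger parallel gripper is mounted at the origin on the work surface. World frame = base frame: x ahead of the robot, y to its left, z up, the work surface at z = 0. Lengths are in m, angles in degrees, forces in N, time in s.
With the tool pointing down it reaches from about 0.275 to 0.85 m from the base axis. Payload 19 kg.
Tool frame: the origin (TCP) lies at the very end of the fingers, on their centre line; the grasp point (between the pads) lies 19 mm behind it (ctrl.tcp_to_grasp is the distance from the TCP to the grasp point, in m); z points along the fingers, y is the direction in which the jaws open and shut (so a half turn about z gives the same grasp; the last joint's range is limited). The gripper opens to 85 mm and grips with 20 to 120 N. Pads are 22 mm wide; open, the fingers measure 114 mm over their backs; the gripper's body (76 mm by 85 mm) begins 54 mm behind the grasp point. The pads swing forward as they close: fully open they stand 13 mm farther back than shut.
Start: joints at [-79.985, 8.623, 82.357, -0, 89.026, -7.678], TCP at [0.175, -0.548, 0.231] pointing down, gripper open.
Joint ranges: [-160.23, 160.23], [-39.13, 120.54], [6.94, 153.29], [-79.49, 259.48], [9.18, 160.14], [-161.06, 161.06]. Speed limits (degrees/s): [108.29, 108.29, 127.2, 172.46, 172.46, 172.46].

### API

Orientations are given as [roll, pitch, yaw] about the fixed x, y, z axes, in that order (R = Rz(yaw) Ry(pitch) Rx(roll)).
In Python, from station import ctrl, viewer gives the robot as it stands. The module is installed in compiled form; this text tells all that it offers.
- The arm moves only by the tool carry_out, never from a script. Its argument "commands" is a list of rows, each a list of 7 numbers: the turn, a rotation vector about the tool's x, y, z in degrees, then the shift along the tool's x, y, z in m, then the opening, from 0 (shut) to 1 (fully open). A call has 1 to 12 rows; each row shifts and turns the commanded pose from where the row before left it, along the tool's axes as they then stand; what a row does not reach is not made up. A row lasts 1/8 s, in which the tool goes at most 62.5 mm and 10.7 degrees, less where a joint would pass 70% of its speed; a pose out of reach is approached as far as the arm can. A call is refused whole if a number of a shift passes 0.0625 or a number of a turn 10.7, either way. A call with a gripper value outside its range is refused whole. The fingers move at their own pace and stop on an object; the grip force is fixed at half the most. Time passes only in rows, so rows that do not move let the fingers close. It gives the time, the measured TCP pose, the force and the opening at its end, in the units of the state.
- ctrl.state(): the state, without advancing time (a new reading comes with each control period).
- viewer.camera(name): name is "scene" or "top" or "wrist"; returns a dict with "frame" (400x640x3 uint8, red, green, blue), "fov_y" (degrees; the focal length in pixels is half the picture's height over the tangent of half this angle, whatever the lens; pixels are square), "cx", "cy" (the principal point, pixels), "T" (4x4, takes a point from camera to world coordinates). Camera axes: x right, y up, looking along -z (the intrinsics and any distortion apply to the point x, -y, -z); pixel columns grow to the right and rows downward; lengths in m; the calibration is good to about 2 mm. A picture is of the moment at which its call begins. There is no depth.
- ctrl.finish_job(): hands the job in, once; it reports no verdict.
The state is a dict: "time_s": time; "joint_pos": joint angles; "qvel": joint speeds; "effort": joint torques, N m; "tool_pos": TCP position; "eef_rot": TCP orientation; "ft_force": force on the tool from outside, world axes, zero at the start; "ft_torque": the same for the moment, N m; "width": finger opening in m.
Only numpy, scipy, OpenCV 4.12 (cv2) and the standard library are available. Lean on these libraries where they do the work, as an engineer would, in place of code of your own. Each camera call takes 0.05 s, during which the arm holds its last target. There are 200 camera calls.

## Working session

There is one attempt and no reset: what is moved stays moved. The work goes in short steps, Python scripts to look and compute and a tool call to move; the robot and the scene stay as the last step left them, time stands still between calls to the robot, and variables do not carry over. Pictures are saved under pics/ and viewed, on a budget of 10 in all, crops included, one or two more only if the job needs it, and the job is handed in when it is done.

Besides the shell and the picture viewer there is one more tool, called after ">>>" by a JSON object that holds its "fn" and its "kwargs", one argument or row to a line. carry_out: Moves the arm, as the interface text tells. Its arguments: {"type":"object","properties":{"commands":{"type":"array","items":{"type":"array","items":{"type":"number"}}}},"required":["commands"]}

```bash
mkdir -p pics
python3 - <<'E'
from station import ctrl, viewer
import cv2,pickle,numpy as np
d={}
for n in("scene","top"):
    c=viewer.camera(n);d[n]=c;cv2.imwrite(f"pics/{n}0.png",c["frame"][:,:,::-1]);print(n,{k:v for k,v in c.items() if k!="frame"})
pickle.dump(d,open("c0.pkl","wb"))
print(ctrl.state(),ctrl.tcp_to_grasp)
E
```

```text
scene {'fov_y': 57.50322340945134, 'cx': 313.4359214853499, 'cy': 197.9245159223303, 'T': array([[-0.22796736, -0.81964563,  0.52555868,  1.04428745],
       [ 0.97363973, -0.18773034,  0.12954923,  0.16780665],
       [-0.00752115,  0.54123781,  0.84083594,  0.90186842],
       [ 0.        ,  0.        ,  0.        ,  1.        ]])}
top {'fov_y': 57.07855703844208, 'cx': 324.2397823025144, 'cy': 204.07712385392622, 'T': array([[-0.02862438,  0.99533036, -0.09218529,  0.44618678],
       [-0.99891578, -0.03187043, -0.03393445,  0.0236006 ],
       [-0.03671397,  0.09111399,  0.99516347,  1.20305095],
       [ 0.        ,  0.        ,  0.        ,  1.        ]])}
{'time_s': 0.1, 'joint_pos': array([-7.99857787e+01,  8.64942842e+00,  8.23886791e+01, -7.42279954e-04,
        8.90273193e+01, -7.67541691e+00]), 'qvel': array([ 0.01103969, -0.09875954, -0.06722324,  0.0396181 ,  0.00194468,
       -0.10906438]), 'effort': array([ 1.51657550e-03, -7.14382625e+01, -5.71797788e+01, -7.51836865e-05,
        7.22475306e-03,  4.73805460e-05]), 'tool_pos': array([ 0.17467865, -0.54758813,  0.23072819]), 'eef_rot': array([-1.79935060e+02, -8.00295203e-03,  1.76896467e+01]), 'ft_force': array([ 0.01929041,  0.05315308, -0.06546672]), 'ft_torque': array([-0.01835182, -0.00495392,  0.08224445]), 'width': 0.08555333627831885} 0.0187
```

View pics/scene0.png

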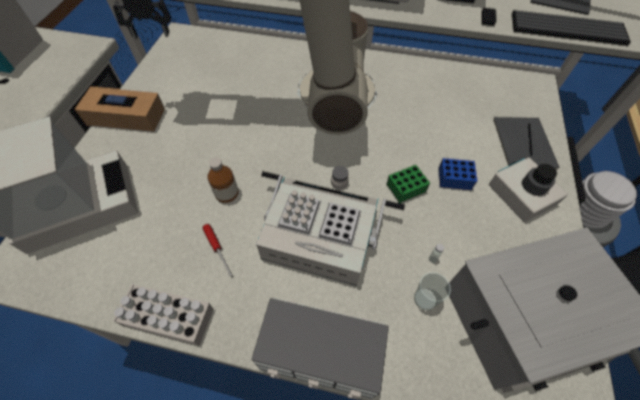

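View pics/top0.png

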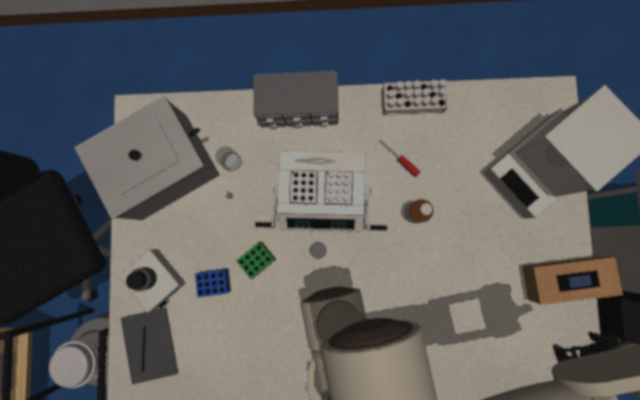

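Scene: the vials block is at (299,210) and the empty one at (340,222). The image's left is the robot's right (-y), and the top view agrees (vials at (340,187)). So the right lever is the target; its grip is at top (378,228) and scene (270,176).

```bash
cat > h.py <<'E'
import numpy as np,cv2,pickle
def ray(c,u,v):
    f=200/np.tan(np.radians(c["fov_y"]/2));T=c["T"]
    d=T[:3,:3]@np.array([(u-c["cx"])/f,-(v-c["cy"])/f,-1]);return T[:3,3],d/np.linalg.norm(d)
def plane(c,u,v,z):
    o,d=ray(c,u,v);return o+d*(z-o[2])/d[2]
def tri(c1,p1,c2,p2):
    A=[];b=[]
    for c,p in((c1,p1),(c2,p2)):
        o,d=ray(c,*p);M=np.eye(3)-np.outer(d,d);A.append(M);b.append(M@o)
    x=np.linalg.solve(sum(A),sum(b));return x,[np.linalg.norm(M@x-q) for M,q in zip(A,b)]
def proj(c,P):
    f=200/np.tan(np.radians(c["fov_y"]/2));q=np.linalg.inv(c["T"])@np.append(P,1)
    return c["cx"]+f*q[0]/-q[2],c["cy"]-f*q[1]/-q[2]
def dark(c,box,th=60):
    x0,y0,x1,y1=box;m=(c["frame"][y0:y1,x0:x1].max(2)<th).astype(np.uint8)
    n,l,s,ce=cv2.connectedComponentsWithStats(m)
    return [(tuple(ce[i]+[x0,y0]),s[i]) for i in range(1,n) if s[i][4]>20]
E
python3 - <<'E'
from h import *
d=pickle.load(open("c0.pkl","rb"));t,s=d["top"],d["scene"]
for n,c,b in(("topR",t,(366,215,400,240)),("topL",t,(245,215,276,235)),("scR",s,(255,165,282,187)),("scL",s,(383,195,412,215))):
    r=dark(c,b);print(n,r)
    for ce,_ in r:print(plane(c,*ce,.067))
a=t["frame"][205:245,345:400,::-1];b=s["frame"][160:200,250:305,::-1]
cv2.imwrite("pics/crop.png",cv2.resize(np.hstack([a,b]),None,fx=7,fy=7,interpolation=cv2.INTER_NEAREST))
E
```

```text
topR [((np.float64(378.27450980392155), np.float64(227.2941176470588)), array([ 5, 11, 15,  4, 51], dtype=int32))]
[ 0.47457047 -0.10151437  0.067     ]
topL [((np.float64(263.4117647058824), np.float64(224.23529411764707)), array([11,  8, 15,  4, 51], dtype=int32))]
[0.49459783 0.25319892 0.067     ]
scR [((np.float64(269.6923076923077), np.float64(175.21153846153845)), array([ 7,  8, 16,  6, 52], dtype=int32))]
[ 0.47548949 -0.09945142  0.067     ]
scL [((np.float64(398.92105263157896), np.float64(201.06578947368422)), array([  3,   0,  26,  14, 152], dtype=int32))]
[0.48069911 0.26673403 0.067     ]
```

View pics/crop.png

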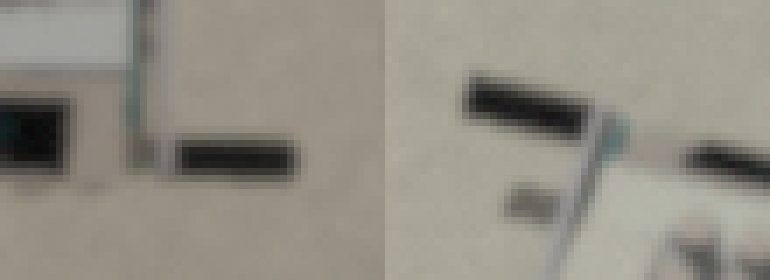

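>>> {"fn": "carry_out", "kwargs": {
  "commands": [
    [0,0,0,0.0306,-0.0297,0.0025,0.7],
    [0,0,0,0.0306,-0.0297,0.0025,0.7],
    [0,0,0,0.0306,-0.0297,0.0025,0.7],
    [0,0,0,0.0306,-0.0297,0.0025,0.7],
    [0,0,0,0.0306,-0.0297,0.0025,0.7],
    [0,0,0,0.0306,-0.0297,0.0025,0.7],
    [0,0,0,0.0306,-0.0297,0.0025,0.7],
    [0,0,0,0.0306,-0.0297,0.0025,0.7],
    [0,0,0,0.0306,-0.0297,0.0025,0.7],
    [0,0,0,0.0306,-0.0297,0.0025,0.7],
    [0,0,0,0.0306,-0.0297,0.0025,0.7],
    [0,0,0,0.0306,-0.0297,0.0025,0.7]
  ]
}}

```text
time_s: 1.6
tool_pos: [0.4166, -0.0952, 0.2011]
eef_rot: [-180.0, 0.0, 17.7]
ft_force: [0.3, -0.8, 0.5]
width: 0.0598
```

>>> {"fn": "carry_out", "kwargs": {
  "commands": [
    [0,0,-9.9,0,0,0,0.7],
    [0,0,-9.9,0,0,0,0.7],
    [0,0,-9.9,0,0,0,0.7],
    [0,0,-9.9,0,0,0,0.7],
    [0,0,-9.9,0,0,0,0.7],
    [0,0,-9.9,0,0,0,0.7],
    [0,0,-9.7,0,0,0,0.7],
    [-9,0,0,0,0,0,0.7],
    [-9,0,0,0,0,0,0.7],
    [-9,0,0,0,0,0,0.7],
    [-9,0,0,0,0,0,0.7],
    [-9,0,0,0,0,0,0.7]
  ]
}}

```text
time_s: 3.1
tool_pos: [0.4175, -0.0968, 0.2008]
eef_rot: [134.8, -0.0, 86.9]
ft_force: [-68.5, 37.8, 50.6]
width: 0.0597
```

Run:
```python
from h import *
from station import ctrl,viewer
d=pickle.load(open("c0.pkl","rb"));t,s=d["top"],d["scene"]
print("bottle cap",tri(t,(426,210),s,(217,167)), plane(t,426,210,.15))
st=ctrl.state();print(st["tool_pos"],st["eef_rot"],st["joint_pos"],st["width"],st["time_s"])
c=viewer.camera("wrist");cv2.imwrite("pics/w1.png",c["frame"][:,:,::-1]);print(c["T"])
d["w1"]=c;pickle.dump(d,open("c0.pkl","wb"))
for P in([.475,-.1005,.067],):print(proj(c,np.array(P)))
```

```text
bottle cap (array([ 0.51825608, -0.23289438,  0.12101266]), [np.float64(0.003656726711910562), np.float64(0.003656726711910469)]) [ 0.51755638 -0.22947774  0.15      ]
[ 0.41746327 -0.09678308  0.20077791] [ 1.34808611e+02 -2.36458617e-02  8.68503053e+01] [-45.82313273 -39.14801559 132.88275035  35.70993167  55.51298413
 -55.14769666] 0.05973973749294153 3.1
[[ 0.70286087  0.25906026 -0.66247595  0.32098027]
 [-0.03895287  0.94394365  0.32780033 -0.01689852]
 [ 0.71026    -0.20459269  0.6735522   0.30113107]
 [ 0.          0.          0.          1.        ]]
(np.float64(258.3353047207605), np.float64(181.97673780895227))
```

View pics/w1.png

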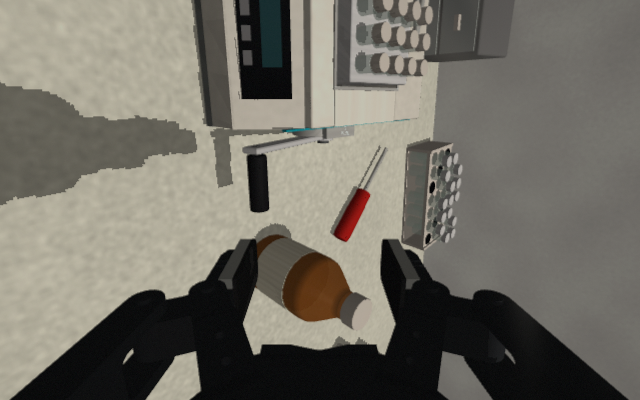

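The wrist force is about 90 N and joint 2 is at its lower limit, because the arm is folded too tightly. I'll back off the tilt.

>>> {"fn": "carry_out", "kwargs": {
  "commands": [
    [6,0,0,0,0.005,0.005,0.7],
    [8,0,0,0,0.005,0.005,0.7],
    [6,0,0,0,0,0,0.7],
    [0,0,0,0,0,0,0.7]
  ]
}}

```text
time_s: 3.65
tool_pos: [0.4321, -0.0975, 0.2005]
eef_rot: [155.1, -0.0, 86.9]
ft_force: [-0.0, -0.3, 0.1]
width: 0.0595
```

Run:
```python
from h import *
from station import ctrl,viewer
st=ctrl.state();print(st)
c=viewer.camera("scene");cv2.imwrite("pics/s2.png",cv2.resize(c["frame"][0:260,150:450,::-1],None,fx=2.3,fy=2.3))
```

```text
{'time_s': 3.65, 'joint_pos': array([-31.29365491, -23.86360918, 117.77652015,  12.77940898,
        64.38826234, -31.52834397]), 'qvel': array([-1.98454548, -2.93148984,  3.93217122,  3.22304978, -2.21226848,
       -3.20449714]), 'effort': array([  1.71908196, -17.80656874, -63.34533691,  -0.21464122,
        -1.40196506,   1.72274284]), 'tool_pos': array([ 0.4321394 , -0.09752493,  0.20047199]), 'eef_rot': array([ 1.55074303e+02, -2.02690146e-02,  8.69107054e+01]), 'ft_force': array([-0.04371673, -0.32897334,  0.14069229]), 'ft_torque': array([-0.01659017,  0.2023203 ,  0.03807583]), 'width': 0.059493168507524244}
```

View pics/s2.png

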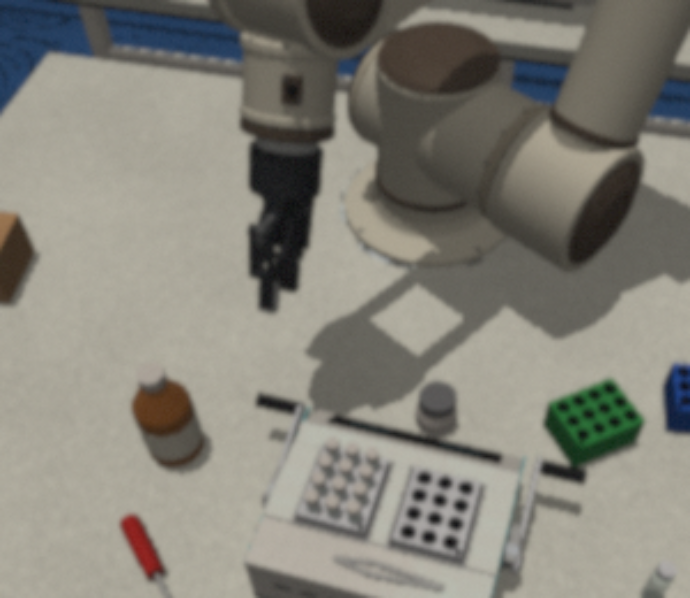

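>>> {"fn": "carry_out", "kwargs": {
  "commands": [
    [0,0,0,0,-0.0087,0.015,0.7],
    [0,0,0,0,-0.0087,0.015,0.7],
    [0,0,0,0,0,0.025,0.7],
    [0,0,0,0,0,0.025,0.7],
    [0,0,0,0,0,0.025,0.7],
    [0,0,0,0,0,0.02,0.7],
    [0,0,0,0,0,0.018,0.7],
    [0,0,0,0,0,0.016,0.7],
    [0,0,0,0,0,0,0.7]
  ]
}}

```text
time_s: 4.82
tool_pos: [0.4812, -0.1004, 0.047]
eef_rot: [155.2, -0.1, 86.8]
ft_force: [0.3, -0.1, 0.1]
width: 0.06
```

Run:
```python
from h import *
from station import ctrl,viewer
st=ctrl.state();print(st["tool_pos"],st["joint_pos"],st["ft_force"])
c=viewer.camera("wrist");cv2.imwrite("pics/w3.png",c["frame"][:,:,::-1])
```

```text
[ 0.48119203 -0.10038114  0.04698725] [-27.45003804  -7.11322909 124.85568303  15.50813482  40.44497857
 -34.09598416] [ 0.32330604 -0.13375712  0.07860625]
```

View pics/w3.png

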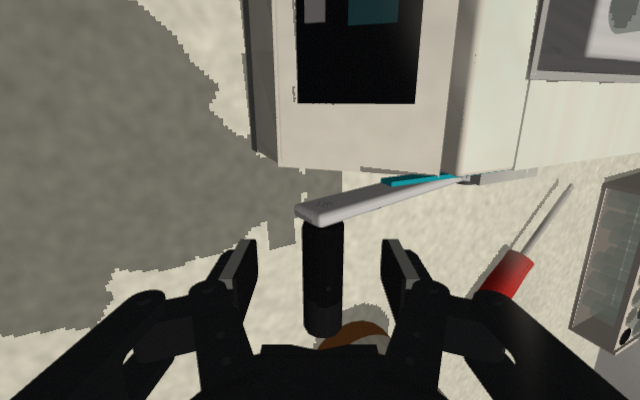

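The wrist view shows the bar centred between the pads at (322,278), with the lever arm clear of the fingers. Closing.

>>> {"fn": "carry_out", "kwargs": {
  "commands": [
    [0,0,0,0,0,0,0],
    [0,0,0,0,0,0,0],
    [0,0,0,0,0,0,0],
    [0,0,0,0,0,0,0],
    [0,0,0,0,0,0,0],
    [0,0,0,0,0,0,0],
    [0,0,0,0,0,0,0],
    [0,0,0,0,0,0,0]
  ]
}}

```text
time_s: 5.88
tool_pos: [0.482, -0.1007, 0.0489]
eef_rot: [155.1, 0.0, 86.8]
ft_force: [-10.4, -3.2, 5.6]
width: 0.0165
```

>>> {"fn": "carry_out", "kwargs": {
  "commands": [
    [5,0,0,0,0.00545,-0.0078,0],
    [5,0,0,0,0.00545,-0.0078,0],
    [5,0,0,0,0.00545,-0.0078,0],
    [5,0,0,0,0.00545,-0.0078,0]
  ]
}}

```text
time_s: 6.38
tool_pos: [0.493, -0.1014, 0.0854]
eef_rot: [175.3, 0.0, 86.8]
ft_force: [-4.1, 1.6, -1.2]
width: 0.0156
```

Run:
```python
from h import *
from station import ctrl
from scipy.spatial.transform import Rotation as R
st=ctrl.state();Rm=R.from_euler("xyz",st["eef_rot"],degrees=True).as_matrix()
g=st["tool_pos"]-Rm[:,2]*.0187;yw=np.radians(-3.2);hub=np.array([.5908,-.107,.036])
r=g-hub;x=r[0]*np.cos(yw)+r[1]*np.sin(yw);print(g,x,r[2],np.hypot(x,r[2]),np.degrees(np.arctan2(r[2],-x))-15,st["ft_force"],st["joint_pos"],st["width"])
```

```text
[ 0.4914719  -0.10129632  0.10407015] -0.09949161519262956 0.06807014939646741 0.12054927097455077 19.379144017444652 [-4.12353131  1.62431026 -1.1734967 ] [-21.33892519   2.6994619  106.50063654   1.58315797  66.32524206
 -18.7199581 ] 0.015599479998569199
```

>>> {"fn": "carry_out", "kwargs": {
  "commands": [
    [5,0,0,0,0.00545,-0.0078,0],
    [5,0,0,0,0.00545,-0.0078,0],
    [5,0,0,0,0.00545,-0.0078,0],
    [5,0,0,0,0.00545,-0.0078,0],
    [5,0,0,0,0.00545,-0.0078,0],
    [5,0,0,0,0.00545,-0.0078,0]
  ]
}}

```text
time_s: 7.12
tool_pos: [0.5315, -0.1035, 0.1277]
eef_rot: [-154.7, -0.0, 86.8]
ft_force: [-6.9, -1.4, 5.3]
width: 0.0163
```

>>> {"fn": "carry_out", "kwargs": {
  "commands": [
    [5,0,0,0,0.00545,-0.0078,0],
    [5,0,0,0,0.00545,-0.0078,0],
    [5,0,0,0,0.00545,-0.0078,0],
    [5,0,0,0,0.00545,-0.0078,0],
    [5,0,0,0,0.00545,-0.0078,0],
    [0,0,0,0,0,0,0],
    [0,0,0,0,0,0,0],
    [0,0,0,0,0,0,0]
  ]
}}

```text
time_s: 8.12
tool_pos: [0.576, -0.106, 0.1437]
eef_rot: [-129.9, -0.0, 86.8]
ft_force: [-2.9, 0.2, 8.1]
width: 0.0163
```

Run:
```python
from h import *
from station import ctrl,viewer
from scipy.spatial.transform import Rotation as R
st=ctrl.state();Rm=R.from_euler("xyz",st["eef_rot"],degrees=True).as_matrix()
g=st["tool_pos"]-Rm[:,2]*.0187;yw=np.radians(-3.2);hub=np.array([.5908,-.107,.036])
r=g-hub;x=r[0]*np.cos(yw)+r[1]*np.sin(yw);print(g,x,r[2],np.hypot(x,r[2]),np.degrees(np.arctan2(r[2],-x))-15,st["ft_force"],st["joint_pos"],st["width"])
c=viewer.camera("scene");cv2.imwrite("pics/s4.png",cv2.resize(c["frame"][90:310,180:440,::-1],None,fx=2.7,fy=2.7))
```

```text
[ 0.59035195 -0.1067768   0.1556747 ] -0.000459806200394753 0.1196747014028979 0.11967558471808147 74.77986303927044 [-2.85628946  0.2353653   8.0592517 ] [-13.58615204  46.03512572  52.21210503 -10.51239816 130.87512894
 -13.62971083] 0.01625099270761356
```

View pics/s4.png

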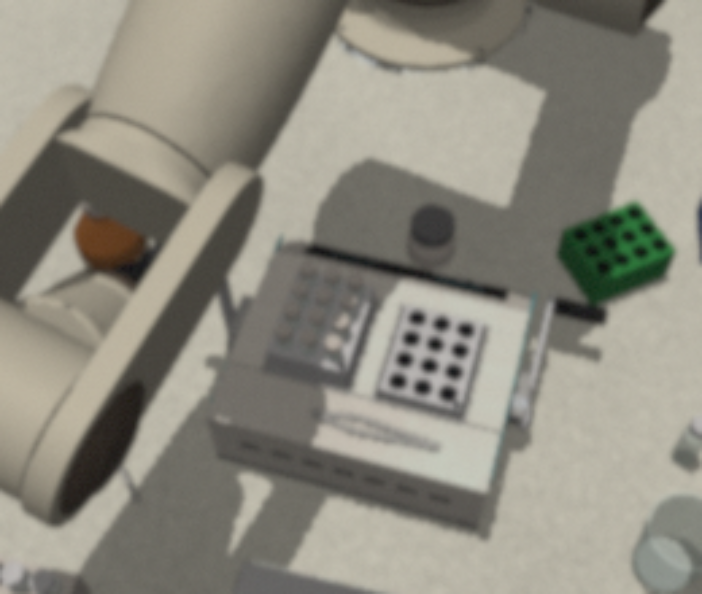

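The scene view shows the lever upright at (225,310), with the vials block standing proud at (320,320) and the empty block and left lever at rest. The amber bottle is still at full-frame (221,177), as at the start. Handing in.

Run:
```python
from station import ctrl
s=ctrl.state();print(s["qvel"],s["ft_force"],s["width"],s["time_s"]);print(ctrl.finish_job())
```

```text
[-0.0391895  -0.06987943  0.10295077  0.04640437 -0.04521828 -0.00673725] [-2.50625385 -0.8865593   6.60866346] 0.01637956204847997 8.175
the job is handed in; nothing more can be done
None
```

The vials block was in the right bay, so I gripped the right lever, swung it up to upright, and handed the job in at 8.2 s still holding it.

**Last checks:**
- **Lever angle:** about 74.8° from rest against 75° for upright, worked out from the tool pose. The grip point's radius about the hub was 119.7 mm against the nominal 120 mm.
- **Hold:** the arm was still, the fingers were closed on the bar (16 mm opening for the 18 mm bar), and the wrist force was about 7 N.
- **Scene image:** the vials block was raised; the empty block, the left lever, the cap jar and the bottle looked unmoved. I judged the block's lift by eye and from the lever angle; I did not measure the height itself.

**One problem on the way:** my first pre-grasp tilt of 45° folded the arm too tightly at about 3.1 s. Joint 2 sat at its lower limit (-39.15° read, range -39.13°), and the wrist force briefly read about 93 N, under the 120 N limit. I did not find out whether that was the joint stop or the gripper touching the arm itself. I backed off to 25° and the force went to zero. No failure was reported, but that moment could count against the joint-range rule or the 40 N pressing rule.

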